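# Right the toppled telescopic tile brush and hold it drawn out

## Robot

A 6-joint arm with a two-finger parallel gripper is mounted at the origin on the work surface. World frame = base frame: x ahead of the robot, y to its left, z up, the work surface at z = 0. Lengths are in m, angles in rad, forces in N, time in s.
With the tool pointing down it reaches from about 0.425 to 0.95 m from the base axis. Payload 3.5 kg.
Tool frame: the origin (TCP) lies at the very end of the fingers, on their centre line; the grasp point (between the pads) lies 19 mm behind it; z points along the fingers, y is the line along which they close (so a half turn about z gives the same grasp; the last joint's range is limited). The gripper opens to 85 mm and grips with 20 to 120 N. Pads are 22 mm wide; open, the fingers measure 114 mm over their backs; the gripper's body (76 mm by 85 mm) begins 54 mm behind the grasp point. The pads swing forward as they close: fully open they stand 13 mm farther back than shut.
Start: joints at [-1.484, 0.286, 1.577, -0, 1.279, -0.15], TCP at [0.158, -0.656, 0.231] pointing down, gripper open.
Joint ranges: [-2.77, 2.77], [-0.9, 2.22], [0.21, 2.48], [-1.53, 4.67], [0.24, 2.81], [-2.84, 2.84]. Speed limits (rad/s): [2.79, 2.79, 3.14, 3.14, 3.14, 3.14].

## Interface

Orientations are given as a unit quaternion [x, y, z, w].
In Python, from plant import get_state, read_camera, sign_off, recognise gives the robot as it stands.
- The arm moves only by the tool arm_command, never from a script. Its argument "steps" is a list of rows, each an object with "translation": the shift along the tool's x, y, z scaled (see below), a list of three; "twist": the turn, a rotation vector about the tool's x, y, z scaled (see below), a list of three; "fingers": the opening, from -1 (shut) to 1 (fully open). In form: [{"translation": [x, y, z], "twist": [rx, ry, rz], "fingers": fingers}, ...]. A call has 1 to 5 rows; each row is the pose to reach, as a shift and turn from the pose commanded when the call began, along the tool's axes at that moment; what a row does not reach only later rows make up. The controller multiplies each number of a shift by 75 cm and each number of a turn by 60 degrees. A row lasts 1/8 s, in which the tool goes at most 62.5 mm and 10.7 degrees, less where a joint would pass 70% of its speed; a pose out of reach is approached as far as the arm can. A call with a number of a shift or a turn outside -1 to 1 is refused whole. A call with a gripper value outside its range is refused whole. The fingers move at their own pace and stop on an object; "grip_force" is the grip in N (left out, the last holds). Time passes only in rows, so rows that repeat a pose let the fingers close. It gives the time, the measured TCP pose, the force, the opening and the grip force at its end, in the units of the state.
- get_state(): the state, without advancing time (a new reading comes with each control period).
- read_camera(name): name is "scene" or "top" or "wrist"; returns a dict with "pixels" (480x640x3 uint8, red, green, blue), "K" (3x3 intrinsics, pixels), "R" (3x3) and "t" (3): a world point X has camera coordinates R X + t; the wrist camera has in their place "T_tool_cam" (4x4, takes a point from camera to tool coordinates, whose origin is the TCP and whose axes are the flange's). Camera axes: x right, y down, z forward; pixel columns grow to the right and rows downward; lengths in m; the calibration is good to about 2 mm. A picture is of the moment at which its call begins: read the wrist's pose just before it. There is no depth.
- sign_off(): hands the job in; it is judged then, once.
Trained networks look in a picture, given as the dict that the camera call returned (one of the last four; its "shot" number tells which), for a name from the list of things; names that differ only in an ending like _2 or _b are one class to them, and where a whole thing is asked for, a point or a joint stands for the part that bears it (a point fixed in the world has none). Each returns a list of dicts, best first, with "conf" (0 to 1); they miss things now and then, are a little off and sometimes report something else, mostly with a low value. They report only what shows in the picture. A call takes as long as a camera call. They do not tell look-alikes from the thing itself.
- recognise(picture, query): "point" ([row, column] in pixels, amid what is visible of it).
The state is a dict: "time": time; "qpos": joint angles; "dq": joint speeds; "joint_efforts": joint torques, N m; "eef_pos": TCP position; "tcp_rot": TCP orientation; "contact_force": force on the tool from outside, world axes, zero at the start; "wrist_torque": the same for the moment, N m; "opening": opening from 0.0 (shut) to 1.0 (fully open); "finger_force": force on a finger pad.
Only numpy, scipy, OpenCV 4.12 (cv2) and the standard library are available. Lean on these libraries where they do the work, as an engineer would, in place of code of your own. Each camera call takes 0.05 s, during which the arm holds its last target. There are 200 camera calls.

## Task

The telescopic tile brush has toppled over beside the washbasin: stand it upright on its bristles with the handle still pushed in. Then squeeze the release button in its grip and, with the bristles still resting on the counter, draw the grip up past the first stop to the second stop, fully out. Finish holding the brush by its grip, upright and still fully drawn out, with the bristles lifted a few centimetres clear of the counter; do not let go of it, and leave the soap dispenser, tumbler and soap dish as they stand.

Things in the scene. Friction and masses are not known exactly. Their poses are not given: they have to be found in the camera images.
- brush: Tile brush with telescopic handle, 0.4 kg, 225 mm long pushed in; starts toppled, button upward, axis sloping 5 degrees down to the grip's end. Origin: middle of the bristle tips (z = 0 when standing on the counter); z up the handle axis, x to the button's side, y along the head's width. Head 60 (x) by 110 (y), 0 to 40 mm up, bristle field 52 by 102 mm; CoM about 70 mm up
- shank (a point): Middle of the bare steel tube, 16 mm thick, between the neck (ends 66 mm above the bristle tips) and the grip (begins at 100 mm when pushed in): on the handle axis, 83 mm above the tips. Same axes as the brush.
- grip_end (a point): Middle of the grip's flat free end (top when standing), 225 mm above the bristle tips pushed in, 305 mm fully out. The grip is a black sleeve, 28 by 28 mm square with flat sides, 125 mm long, sliding on the tube. Same axes as the brush. Closing the fingers on its y sides leaves the button alone.
- button_face (a point): Middle of the button's outer face. The button is 16 mm wide (y), 26 mm long (z), stands 5 mm out of the grip's +x side (face 19 mm from the handle axis); its middle is 28 mm below the grip's end, 197 mm above the bristle tips pushed in. Same axes as the brush.
- telescope (a joint): Grip drawn out along the brush's z, m: 0 pushed in, 0.040 first stop, 0.080 second stop (fully out, end of travel). Button out: a catch locks it at these three (1.5 mm play), so pulling lifts the whole brush; let out in between, it snaps in at the next stop. Button in: slides with 1 N friction, past the first stop; head and tube (0.3 kg) stay down by their weight.
- release (a joint): Button pressed into the grip, m: 0 out, 0.005 fully in, flush with the grip's side; the catch is free beyond about 0.003. Spring 4 N at the start, 8 N fully in. Squeezing the grip across x, one finger on the button, one on the flat side across from it, with 15 N or more presses it fully in and holds the grip.
- dispenser: White and blue ceramic pump soap dispenser, 68 mm across, 170 mm tall, loose; origin under its middle. Leave it standing.
- tumbler: White ceramic tumbler, 74 mm across, 95 mm tall, loose; origin under its middle. Leave it standing.
- soap_dish: White round soap dish, 116 mm across, with a bar of soap, 38 mm tall in all, loose; origin under its middle. Leave it.
Mind the look-alikes: they are no part of the job. Leave any orange or purple look-alike of the brush alone.

How it is judged:
On the way, in this order (a step that is already met when the one before it is completed fails the run):
1. the brush stands upright on its bristles with the handle pushed in (angle between brush's own z axis and vertical below 0.1 rad and height (world z) of brush below 0.008 m and value of joint telescope below 0.006 m), for 0.2 s.
2. the grip is drawn out to the second stop while the bristles rest on the counter (value of joint telescope above 0.076 m and angle between brush's own z axis and vertical below 0.2 rad and height (world z) of brush below 0.015 m), for 0.1 s.
At the end, for the whole second after the job is handed in: The brush is held by its grip in the fingers, still, within 14 degrees of upright, the grip at the second stop (76 mm or more drawn out), the bristle tips 15 to 120 mm above the counter, and nothing but the fingers carrying it (value of joint telescope above 0.076 m and angle between brush's own z axis and vertical below 0.25 rad and height (world z) of brush between 0.015 and 0.12 m and contact force between telescope and the fingers above 3 N and linear speed of brush below 0.05 m/s and contact force between brush and dispenser below 0.3 N and contact force between brush and tumbler below 0.3 N and contact force between brush and soap_dish below 0.3 N); the arm keeps its last pose, push and grip.
It fails at once if a bystander is shifted by more than 25 mm or tipped (distance of any of dispenser, tumbler, soap_dish from where it was at the start of the episode above 0.025 m or angle between any of dispenser, tumbler, soap_dish's own z axis and vertical above 0.4 rad).
It also fails if it takes over 58 s, if anything falls off the work surface, if the arm or the gripper's body presses on something with over 40 N, if the wrist force passes 120 N, or if a joint passes its speed limit or range.

## Working session

There is one attempt and no reset: what is moved stays moved. The work goes in short steps, Python scripts to look and compute and a tool call to move; the robot and the scene stay as the last step left them, time stands still between calls to the robot, and variables do not carry over. Pictures are saved under pics/ and viewed, at most 10 in all, crops included, and the job is handed in when it is done.

Besides the shell and the picture viewer there is one more tool, called after "Emit:" as a command line: name --argument value ..., lists and objects as JSON in quotes. arm_command: Moves the arm, as the interface text tells. Shifts and turns lie within -1 to 1; 1 stands for 75 cm of shift or 60 degrees of turn. Its arguments: {"type":"object","properties":{"steps":{"type":"array"},"grip_force":{"type":"number"}},"required":["steps"]}

```bash
mkdir -p pics; ls
python3 - <<'E'
from plant import *
import cv2,numpy as np
s=get_state();print(s['eef_pos'],s['tcp_rot'],s['opening'],s['time'])
ims=[]
for n in("scene","top"):
    p=read_camera(n);cv2.imwrite(f'pics/{n}0.png',p['pixels'][:,:,::-1])
    print(n,p['K'].tolist() if hasattr(p['K'],'tolist') else p['K'],p['R'],p['t'])
    for q in("brush","shank","grip_end","button_face","dispenser","tumbler","soap_dish"):
        print(q,[(np.round(r['point']).tolist(),round(r['conf'],2)) for r in recognise(p,q)][:4])
E
```

```text
pics
[ 0.1583169  -0.65549901  0.22994862] [ 9.92999777e-01  1.18110403e-01  4.50089492e-05 -1.17175504e-03] 1.0007829708280185 0.0
scene [[577.5309135541215, 0.0, 327.8730841044613], [0.0, 577.5309135541215, 252.51938098484285], [0.0, 0.0, 1.0]] [[-0.30943239  0.95076572  0.01720888]
 [ 0.66319924  0.22874082 -0.71263203]
 [-0.68148247 -0.20909852 -0.70132692]] [ 0.1811493  -0.32077573  1.54290359]
brush [([264.0, 296.0], 0.94), ([320.0, 189.0], 0.77), ([368.0, 383.0], 0.74), ([217.0, 411.0], 0.6)]
shank [([221.0, 409.0], 0.97), ([370.0, 380.0], 0.97), ([264.0, 300.0], 0.94), ([316.0, 190.0], 0.89)]
grip_end [([357.0, 322.0], 0.81), ([258.0, 245.0], 0.69), ([307.0, 141.0], 0.6)]
button_face [([342.0, 302.0], 0.67), ([250.0, 229.0], 0.64), ([241.0, 363.0], 0.55), ([297.0, 122.0], 0.55)]
dispenser [([338.0, 528.0], 0.67)]
tumbler [([263.0, 300.0], 0.64), ([266.0, 504.0], 0.61)]
soap_dish [([231.0, 163.0], 0.69), ([267.0, 506.0], 0.31)]
top [[488.6594722932894, 0.0, 321.1552678643468], [0.0, 488.6594722932894, 252.18916827171023], [0.0, 0.0, 1.0]] [[-0.01035581 -0.99967679  0.0232181 ]
 [-0.98556156  0.00627979 -0.16920099]
 [ 0.1690005  -0.02463508 -0.98530805]] [-0.02122854  0.53682444  1.02398843]
brush [([152.0, 393.0], 0.88), ([339.0, 260.0], 0.81), ([154.0, 236.0], 0.67), ([230.0, 334.0], 0.62)]
shank [([152.0, 244.0], 0.8), ([230.0, 336.0], 0.65), ([338.0, 262.0], 0.65), ([150.0, 392.0], 0.58)]
grip_end [([156.0, 443.0], 0.85), ([157.0, 293.0], 0.78), ([231.0, 388.0], 0.68), ([301.0, 280.0], 0.65)]
button_face [([287.0, 296.0], 0.42)]
dispenser [([197.0, 138.0], 0.74)]
tumbler [([277.0, 158.0], 0.91)]
soap_dish [([246.0, 478.0], 0.76)]
```

View pics/top0.png

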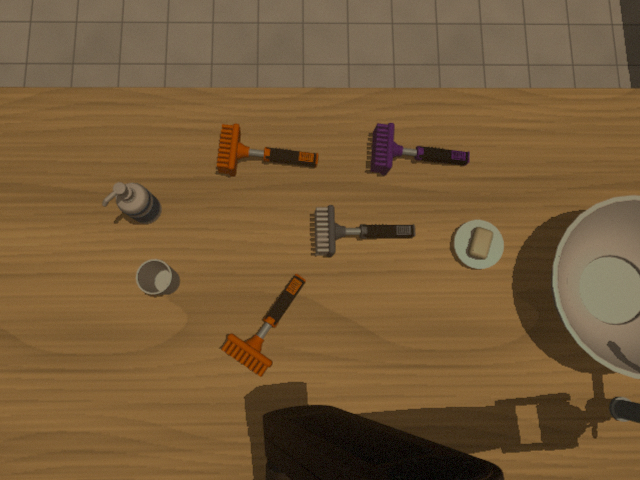

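View pics/scene0.png

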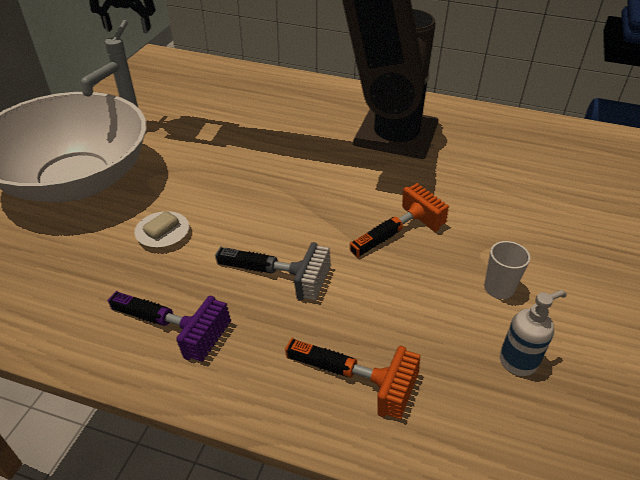

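Look-alikes, top picture (row, col): orange (152,240), purple (150,390), orange (338,260), and grey/black (231,335). The grey one is neither orange nor purple, so it is the brush; scene pixel is about (264,296). I'll check it in a close crop.

Run:
```python
import cv2,numpy as np
a=cv2.imread('pics/top0.png')[195:270,295:430];b=cv2.imread('pics/scene0.png')[230:310,205:340]
a=cv2.resize(a,(800,int(75*800/135)),interpolation=cv2.INTER_CUBIC)[60:360]
b=cv2.resize(b,(506,300),interpolation=cv2.INTER_CUBIC)
c=np.zeros((600,800,3),np.uint8);c[:300]=a[:300];c[300:,:506]=b
cv2.imwrite('pics/crop0.png',c)
```

```text
(no output)
```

View pics/crop0.png

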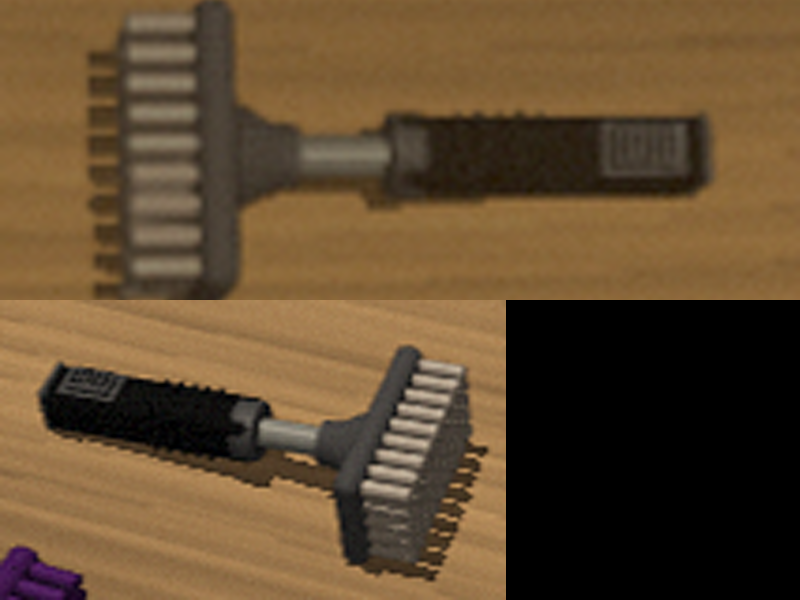

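The crop shows the grey brush with its black grip to the right and button upward (top image: button at about row 230, col 404, grip end at col 415). Next I fit its planar pose.

```bash
cat > h.py <<'E'
import numpy as np
from plant import *
from scipy.spatial.transform import Rotation as Ro
def project(p,X):
    c=np.asarray(p['R'])@X+np.asarray(p['t']);u=np.asarray(p['K'])@c;return u[:2]/u[2]
def ray(p,col,row,z):   # world point on height z
    R=np.asarray(p['R']);d=R.T@np.linalg.solve(p['K'],[col,row,1]);o=-R.T@p['t'];return o+d*(z-o[2])/d[2]
E
python3 - <<'E'
from h import *
from scipy.optimize import least_squares
T=read_camera('top');S=read_camera('scene')
s1=135/800;s2=135/506
tp=lambda c,r:(295+c*s1,195+(60+r)*s1)
sp=lambda c,r:(205+c*s2,230+(r-300)*s2)
obs=[(T,(.014,0,.225),tp(708,153)),(T,(.014,0,.1),tp(387,147)),(T,(.019,0,.197),tp(645,149)),(T,(.008,0,.083),tp(345,150)),
(S,(.019,0,.197),sp(93,383)),(S,(.008,0,.083),sp(288,433))]
def pose(v):
    x,y,a=v
    g=np.radians(5)
    z=np.array([np.cos(a)*np.cos(g),np.sin(a)*np.cos(g),-np.sin(g)])
    yy=np.cross(z,[0,0,1.]);yy/=np.linalg.norm(yy)
    xx=np.cross(yy,z)
    return np.array([x,y,.0335]),np.c_[xx,yy,z]
def f(v):
    o,R=pose(v);return np.concatenate([project(p,o+R@np.array(b))-q for p,b,q in obs])
r=least_squares(f,[.55,0,-1.57]);print(r.x,np.degrees(r.x[2]),f(r.x).round(1))
o,R=pose(r.x);print(o,R)
for z in(.083,.13,.197,.225):print(z,o+R@[0,0,z])
for n,rc,h in(('disp',(205,138),.1),('tumb',(277,156),.05),('dish',(246,479),.02),('or1',(156,310),.02),('or2',(285,300),.02),('purp',(157,465),.02),('basin',(270,555),.1)):
    print(n,ray(T,rc[1],rc[0],h).round(3))
E
```

```text
[ 0.58924265 -0.01204622 -1.57841819] -90.43670079367793 [ 0.1 -0.2 -0.3 -0.4 -0.8 -0.3 -1.2 -0.5 -1.2 -1.7 -0.2 -1.1]
[ 0.58924265 -0.01204622  0.0335    ] [[-6.64283021e-04 -9.99970954e-01 -7.59278968e-03]
 [-8.71532112e-02  7.62179290e-03 -9.96165762e-01]
 [ 9.96194698e-01  0.00000000e+00 -8.71557427e-02]]
0.083 [ 0.58861245 -0.09472798  0.02626607]
0.13 [ 0.58825558 -0.14154777  0.02216975]
0.197 [ 0.58774687 -0.20829088  0.01633032]
0.225 [ 0.58753427 -0.23618352  0.01388996]
disp [0.63  0.358 0.1  ]
tumb [0.484 0.329 0.05 ]
dish [ 0.553 -0.384  0.02 ]
or1 [ 0.768 -0.003  0.02 ]
or2 [0.468 0.021 0.02 ]
purp [ 0.765 -0.365  0.02 ]
basin [ 0.487 -0.512  0.1  ]
```

```bash
cat >> h.py <<'E'
def tool(phi,yaw=90):  # tool down with x at yaw, then tilted phi deg about world X
    return Ro.from_euler('x',phi,degrees=True)*Ro.from_euler('z',yaw,degrees=True)*Ro.from_euler('x',180,degrees=True)
def go(p,R):
    s=get_state();R0=Ro.from_quat(s['tcp_rot'])
    t=R0.inv().apply(np.array(p)-s['eef_pos'])/.75;w=(R0.inv()*R).as_rotvec()/np.radians(60)
    print('T',t.round(3).tolist(),'W',w.round(3).tolist(),'t',round(s['time'],2))
def st():
    s=get_state();print('pos',np.round(s['eef_pos'],4),'tilt/yaw zaxis',Ro.from_quat(s['tcp_rot']).as_matrix().round(3).tolist(),'open',round(s['opening'],3),'F',np.round(s['contact_force'],1),s['finger_force'],'q',np.round(s['qpos'],2),'t',s['time'])
E
python3 -c "
from h import *
go([.30,-.48,.33],tool(0,40));go([.588,-.20,.2],tool(0))"
```

```text
T [0.239, -0.184, -0.132] W [0.0, -0.0, -0.441] t 0.9
T [0.699, -0.457, 0.042] W [0.0, 0.0, -1.274] t 0.9
```

Emit:
arm_command --steps '[{"translation": [0,0,-0.08],"twist": [0,0,0],"fingers": 1},{"translation": [0.06,-0.05,-0.13],"twist": [0,0,-0.15],"fingers": 1},{"translation": [0.12,-0.1,-0.13],"twist": [0,0,-0.3],"fingers": 1},{"translation": [0.18,-0.14,-0.13],"twist": [0,0,-0.44],"fingers": 1},{"translation": [0.24,-0.18,-0.13],"twist": [0,0,-0.44],"fingers": 1}]'

```text
time: 1.52
eef_pos: [0.3027, -0.4812, 0.3293]
tcp_rot: [0.94, 0.342, 0.0, 0.001]
contact_force: [0.9, -0.4, -0.4]
opening: 0.998
finger_force: 0.0
```

```bash
python3 -c "
from h import *
st();go([.588,-.20,.2],tool(0));go([.588,-.20,.16],tool(40))"
```

```text
pos [ 0.3027 -0.4812  0.3293] tilt/yaw zaxis [[0.766, 0.643, 0.001], [0.643, -0.766, -0.001], [-0.0, 0.001, -1.0]] open 0.998 F [ 0.9 -0.4 -0.4] 0.0 q [-1.19 -0.01  1.73  0.    1.42 -0.32] t 1.525
T [0.532, -0.043, 0.172] W [0.001, 0.001, -0.833] t 1.52
T [0.532, -0.043, 0.226] W [0.291, 0.624, -0.798] t 1.52
```

Emit:
arm_command --steps '[{"translation": [0.53,-0.04,0.17],"twist": [0,0,-0.83],"fingers": 1},{"translation": [0.53,-0.04,0.17],"twist": [0,0,-0.83],"fingers": 1},{"translation": [0.53,-0.04,0.17],"twist": [0,0,-0.83],"fingers": 1},{"translation": [0.53,-0.04,0.17],"twist": [0,0,-0.83],"fingers": 1},{"translation": [0.53,-0.04,0.17],"twist": [0,0,-0.83],"fingers": 1}]'

```text
time: 2.15
eef_pos: [0.516, -0.2734, 0.2335]
tcp_rot: [0.707, 0.707, 0.0, 0.001]
contact_force: [1.0, -0.4, -0.2]
opening: 1.001
finger_force: 0.0
```

```bash
python3 -c "
from h import *
st();go([.588,-.20,.14],tool(40))"
```

```text
pos [ 0.516  -0.2734  0.2335] tilt/yaw zaxis [[-0.0, 1.0, 0.001], [1.0, 0.0, -0.001], [-0.001, 0.001, -1.0]] open 1.001 F [ 1.  -0.4 -0.2] 0.0 q [-0.66  0.09  1.8  -0.    1.25 -0.66] t 2.15
T [0.098, 0.096, 0.125] W [0.001, 0.667, 0.001] t 2.15
```

Emit:
arm_command --steps '[{"translation": [0.1,0.1,0.12],"twist": [0,0.67,0],"fingers": 1},{"translation": [0.1,0.1,0.12],"twist": [0,0.67,0],"fingers": 1},{"translation": [0.1,0.1,0.12],"twist": [0,0.67,0],"fingers": 1},{"translation": [0.1,0.1,0.12],"twist": [0,0.67,0],"fingers": 1},{"translation": [0.1,0.1,0.12],"twist": [0,0.67,0],"fingers": 1}]'

```text
time: 2.78
eef_pos: [0.5894, -0.2012, 0.1414]
tcp_rot: [0.666, 0.662, 0.243, -0.244]
contact_force: [-0.1, 0.5, -0.8]
opening: 0.996
finger_force: 0.0
```

```bash
python3 -c "
from h import *
st();go([.588,-.177,.06],tool(40));go([.588,-.1375,.0125],tool(40))"
```

```text
pos [ 0.5894 -0.2012  0.1414] tilt/yaw zaxis [[0.007, 1.0, 0.001], [0.763, -0.006, 0.646], [0.646, -0.003, -0.763]] open 0.996 F [-0.1  0.5 -0.8] 0.0 q [-0.7   0.47  1.63  0.52  1.55 -0.84] t 2.775
T [-0.045, -0.002, 0.104] W [0.001, -0.004, -0.006] t 2.77
T [-0.046, -0.002, 0.186] W [0.001, -0.004, -0.006] t 2.77
```

Emit:
arm_command --steps '[{"translation": [-0.045,-0.002,0.06],"twist": [0,0,0],"fingers": 1},{"translation": [-0.046,-0.002,0.12],"twist": [0,0,0],"fingers": 1},{"translation": [-0.046,-0.002,0.16],"twist": [0,0,0],"fingers": 1},{"translation": [-0.046,-0.002,0.186],"twist": [0,0,0],"fingers": 1},{"translation": [-0.046,-0.002,0.186],"twist": [0,0,0],"fingers": 1}]'

```text
time: 3.4
eef_pos: [0.5885, -0.1353, 0.0147]
tcp_rot: [0.665, 0.663, 0.243, -0.243]
contact_force: [-0.1, -0.2, -0.3]
opening: 1.001
finger_force: 0.0
```

Emit:
arm_command --steps '[{"translation": [0,0,0],"twist": [0,0,0],"fingers": -1},{"translation": [0,0,0],"twist": [0,0,0],"fingers": -1},{"translation": [0,0,0],"twist": [0,0,0],"fingers": -1},{"translation": [0,0,0],"twist": [0,0,0],"fingers": -1},{"translation": [0,0,0],"twist": [0,0,0],"fingers": -1}]' --grip_force 80

```text
time: 4.03
eef_pos: [0.5889, -0.1373, 0.0158]
tcp_rot: [0.665, 0.663, 0.243, -0.242]
contact_force: [-2.7, -3.6, 5.3]
opening: 0.314
finger_force: 79.3
```

```bash
python3 -c "
from h import *
import cv2
st();p=read_camera('scene');cv2.imwrite('pics/s1.png',cv2.resize(p['pixels'][130:380,130:450,::-1],None,fx=2,fy=2))"
```

```text
pos [ 0.5889 -0.1373  0.0158] tilt/yaw zaxis [[0.003, 1.0, 0.003], [0.764, -0.004, 0.645], [0.645, 0.0, -0.764]] open 0.314 F [-2.7 -3.6  5.3] 79.27245120299631 q [-0.62  0.59  1.73  0.57  1.33 -0.91] t 4.025
```

View pics/s1.png

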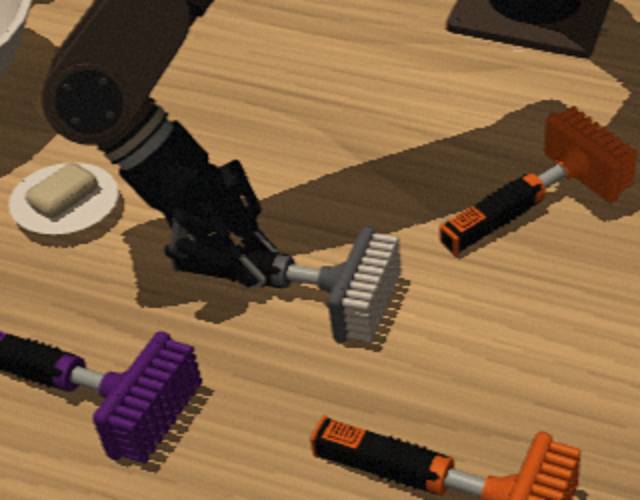

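The brush is gripped at the lower part of the grip (opening about 27 mm). Now I lift it and turn it.

```bash
python3 -c "
from h import *
go([.589,-.137,.1],tool(40));go([.589,-.12,.2],tool(-5))"
```

```text
T [0.073, 0.0, -0.086] W [0.003, -0.003, -0.003] t 4.08
T [0.176, 0.0, -0.173] W [0.001, -0.753, -0.004] t 4.08
```

Emit:
arm_command --steps '[{"translation": [0.035,0,-0.04],"twist": [0,0,0],"fingers": -1},{"translation": [0.075,0,-0.086],"twist": [0,-0.1,0],"fingers": -1},{"translation": [0.11,0,-0.12],"twist": [0,-0.22,0],"fingers": -1},{"translation": [0.14,0,-0.15],"twist": [0,-0.35,0],"fingers": -1},{"translation": [0.176,0,-0.173],"twist": [0,-0.48,0],"fingers": -1}]'

```text
time: 4.7
eef_pos: [0.5884, -0.1197, 0.1987]
tcp_rot: [0.706, 0.702, 0.068, -0.068]
contact_force: [0.1, -0.7, -5.7]
opening: 0.314
finger_force: 79.2
```

```bash
python3 -c "
from h import *
st();go([.589,-.1,.2],tool(-30))"
```

```text
pos [ 0.5884 -0.1197  0.1987] tilt/yaw zaxis [[0.005, 1.0, 0.001], [0.981, -0.005, 0.193], [0.193, -0.0, -0.981]] open 0.314 F [ 0.1 -0.7 -5.7] 79.22870430236799 q [-0.44  0.18  1.77  0.18  1.28 -0.5 ] t 4.7
T [0.026, 0.001, 0.003] W [-0.001, -0.685, -0.005] t 4.7
```

Emit:
arm_command --steps '[{"translation": [0.005,0,0],"twist": [0,-0.14,0],"fingers": -1},{"translation": [0.01,0,0],"twist": [0,-0.28,0],"fingers": -1},{"translation": [0.016,0,0],"twist": [0,-0.42,0],"fingers": -1},{"translation": [0.021,0,0],"twist": [0,-0.56,0],"fingers": -1},{"translation": [0.026,0,0],"twist": [0,-0.69,0],"fingers": -1}]'

```text
time: 5.32
eef_pos: [0.5879, -0.099, 0.2007]
tcp_rot: [0.684, 0.682, -0.185, 0.183]
contact_force: [0.5, 0.6, -5.2]
opening: 0.312
finger_force: 79.3
```

```bash
python3 -c "
from h import *
st();go([.589,-.097,.16],tool(-45))"
```

```text
pos [ 0.5879 -0.099   0.2007] tilt/yaw zaxis [[0.002, 1.0, -0.004], [0.865, -0.004, -0.501], [-0.501, -0.002, -0.865]] open 0.312 F [ 0.5  0.6 -5.2] 79.25951254135725 q [-0.13  0.16  1.85 -0.58  1.14  0.13] t 5.325
T [0.03, 0.002, 0.046] W [-0.004, -0.248, -0.002] t 5.33
```

Emit:
arm_command --steps '[{"translation": [0.015,0,0.02],"twist": [0,-0.1,0],"fingers": -1},{"translation": [0.03,0,0.045],"twist": [0,-0.2,0],"fingers": -1},{"translation": [0.03,0.002,0.046],"twist": [0,-0.248,0],"fingers": -1},{"translation": [0.03,0.002,0.046],"twist": [0,-0.248,0],"fingers": -1},{"translation": [0.03,0.002,0.046],"twist": [0,-0.248,0],"fingers": -1}]'

```text
time: 5.95
eef_pos: [0.5904, -0.0979, 0.1613]
tcp_rot: [0.655, 0.652, -0.27, 0.269]
contact_force: [0.6, -0.1, -3.2]
opening: 0.31
finger_force: 79.6
```

```bash
python3 -c "
from h import *
import cv2
st();p=read_camera('scene');cv2.imwrite('pics/s2.png',cv2.resize(p['pixels'][100:400,150:500,::-1],None,fx=2,fy=2))"
```

```text
pos [ 0.5904 -0.0979  0.1613] tilt/yaw zaxis [[0.003, 1.0, -0.003], [0.71, -0.004, -0.704], [-0.704, -0.0, -0.71]] open 0.31 F [ 0.6 -0.1 -3.2] 79.5772307379957 q [-0.04  0.27  1.88 -0.88  1.15  0.41] t 5.95
```

View pics/s2.png

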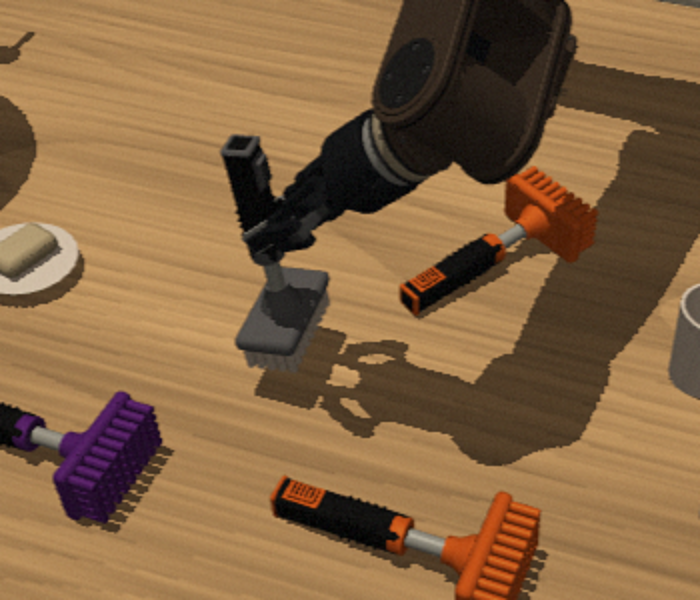

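The brush is up but leans about 10° towards -y (grip end at crop (241,143), shank at (275,283)), so I'll measure the lean.

Run:
```python
from h import *
from scipy.optimize import least_squares
S=read_camera('scene');s=get_state();zt=Ro.from_quat(s['tcp_rot']).as_matrix()[:,2]
G=np.array(s['eef_pos'])-.019*zt
px=lambda c,r:np.array([150+c/2,100+r/2])
obs=[((0,0,.225),px(241,144)),((0,0,.083),px(274,280)),((-.03,-.055,.04),px(238,337)),((.03,-.055,.04),px(297,353)),((.03,.055,.04),px(328,275))]
def pose(v):
    x,y,z,a,b=v  # a: lean of z axis toward -Y, b toward +X
    R0=np.array([[0,-1,0],[1,0,0],[0,0,1.]])
    return np.array([x,y,z]),Ro.from_euler('yx',[b,a]).as_matrix()@R0
for sgn in(1,-1):
    def f(v):
        o,R=pose(v)
        q=np.concatenate([project(S,o+R@(np.array(b)*[1,sgn,1]))-p for b,p in obs])
        g=R.T@(G-o)   # grasp point must lie on axis nearly
        return np.r_[q,g[1]*500,(g[0]-.006)*200,(g[2]-.135)*200]
    r=least_squares(f,[.589,-.1,.03,0,0]);print(sgn,r.x.round(4),'deg',np.degrees(r.x[3:]).round(1),r.cost,f(r.x).round(1))
```

```text
1 [ 0.5932 -0.0626  0.0352  0.1911 -0.0145] deg [11.  -0.8] 19.958416309451145 [ 0.3  0.6  0.8 -3.2 -1.9  3.6 -1.7 -1.1  2.4 -0.4  0.1 -0.2  1.5]
-1 [ 0.7049 -0.0642  0.1164  0.2119 -1.1106] deg [ 12.1 -63.6] 1106.258724354033 [ 29.3  -5.5  -4.2  -3.2   4.9   0.5   5.3  -4.8 -32.9  11.2  -2.6  -2.7
  -1. ]
```

```bash
python3 -c "
from h import *
go([.59,-.1,.162],tool(-56))"
```

```text
T [-0.001, -0.001, 0.002] W [-0.003, -0.186, -0.004] t 6.05
```

Emit:
arm_command --steps '[{"translation": [0,0,0.002],"twist": [0,-0.1,0],"fingers": -1},{"translation": [0,0,0.002],"twist": [0,-0.186,0],"fingers": -1},{"translation": [0,0,0.002],"twist": [0,-0.186,0],"fingers": -1}]'

```text
time: 6.42
eef_pos: [0.59, -0.0986, 0.1595]
tcp_rot: [0.626, 0.624, -0.332, 0.33]
contact_force: [-0.1, 0.4, -4.3]
opening: 0.31
finger_force: 79.7
```

```bash
python3 -c "
from h import *
import cv2
st();p=read_camera('scene');cv2.imwrite('pics/s3.png',cv2.resize(p['pixels'][130:330,220:420,::-1],None,fx=3,fy=3,interpolation=cv2.INTER_CUBIC));go([.59,-.1,.135],tool(-56))"
```

```text
pos [ 0.59   -0.0986  0.1595] tilt/yaw zaxis [[0.001, 1.0, -0.004], [0.561, -0.004, -0.828], [-0.828, -0.002, -0.561]] open 0.31 F [-0.1  0.4 -4.3] 79.65357268752996 q [ 0.01  0.34  1.88 -1.07  1.24  0.56] t 6.425
T [0.027, -0.001, 0.02] W [-0.003, -0.002, -0.002] t 6.47
```

View pics/s3.png

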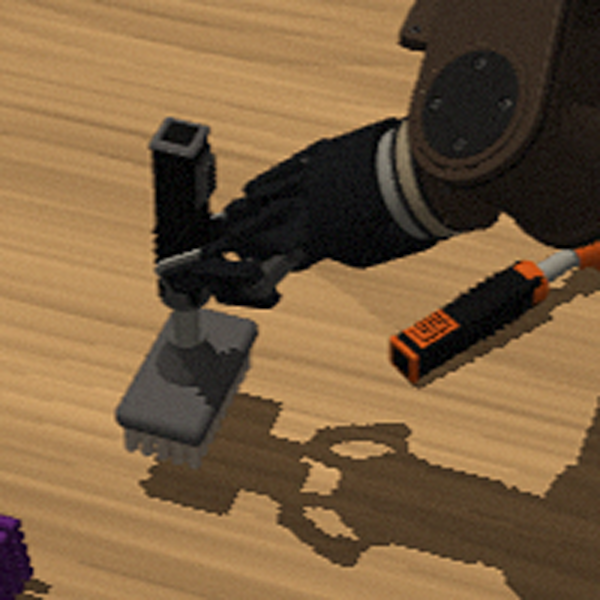

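The brush is now near vertical (grip end (183,135) above shank (187,330)). Next I lower it.

Emit:
arm_command --steps '[{"translation": [0.01,0,0.007],"twist": [0,0,0],"fingers": -1},{"translation": [0.02,0,0.013],"twist": [0,0,0],"fingers": -1},{"translation": [0.027,0,0.018],"twist": [0,0,0],"fingers": -1},{"translation": [0.027,0,0.018],"twist": [0,0,0],"fingers": -1}]'

```text
time: 6.98
eef_pos: [0.5899, -0.0991, 0.1354]
tcp_rot: [0.625, 0.623, -0.333, 0.331]
contact_force: [-0.1, -0.5, -4.7]
opening: 0.31
finger_force: 79.6
```

```bash
python3 -c "
from h import *
st()"
```

```text
pos [ 0.5899 -0.0991  0.1354] tilt/yaw zaxis [[0.001, 1.0, -0.005], [0.559, -0.004, -0.829], [-0.829, -0.002, -0.559]] open 0.31 F [-0.1 -0.5 -4.7] 79.5665318054671 q [ 0.01  0.37  1.88 -1.08  1.22  0.6 ] t 6.975
```

Emit:
arm_command --steps '[{"translation": [0.0022,0,0.0015],"twist": [0,0,0],"fingers": -1},{"translation": [0.0044,0,0.003],"twist": [0,0,0],"fingers": -1},{"translation": [0.0044,0,0.003],"twist": [0,0,0],"fingers": -1}]'

```text
time: 7.35
eef_pos: [0.5905, -0.099, 0.1324]
tcp_rot: [0.625, 0.623, -0.333, 0.331]
contact_force: [0.1, -0.8, -4.2]
opening: 0.312
finger_force: 79.6
```

Emit:
arm_command --steps '[{"translation": [0.0022,0,0.0015],"twist": [0,0,0],"fingers": -1},{"translation": [0.0022,0,0.0015],"twist": [0,0,0],"fingers": -1}]'

```text
time: 7.6
eef_pos: [0.5904, -0.099, 0.1303]
tcp_rot: [0.625, 0.623, -0.333, 0.331]
contact_force: [-0.4, 0.3, -4.9]
opening: 0.311
finger_force: 79.6
```

Emit:
arm_command --steps '[{"translation": [0.0022,0,0.0015],"twist": [0,0,0],"fingers": -1},{"translation": [0.0022,0,0.0015],"twist": [0,0,0],"fingers": -1}]'

```text
time: 7.85
eef_pos: [0.5906, -0.0991, 0.1284]
tcp_rot: [0.625, 0.623, -0.333, 0.332]
contact_force: [0.2, 0.3, -5.5]
opening: 0.313
finger_force: 79.7
```

Emit:
arm_command --steps '[{"translation": [0.0022,0,0.0015],"twist": [0,0,0],"fingers": -1},{"translation": [0.0022,0,0.0015],"twist": [0,0,0],"fingers": -1}]'

```text
time: 8.1
eef_pos: [0.5906, -0.0992, 0.1272]
tcp_rot: [0.625, 0.623, -0.333, 0.332]
contact_force: [-2.2, 0.3, -0.5]
opening: 0.312
finger_force: 80.0
```

Emit:
arm_command --steps '[{"translation": [0.0012,0,0.0008],"twist": [0,0,0],"fingers": -1},{"translation": [0.0012,0,0.0008],"twist": [0,0,0],"fingers": -1}]'

```text
time: 8.35
eef_pos: [0.5907, -0.0994, 0.127]
tcp_rot: [0.625, 0.622, -0.334, 0.332]
contact_force: [-4.5, 0.0, 5.5]
opening: 0.311
finger_force: 80.5
```

Emit:
arm_command --steps '[{"translation": [0,0,0],"twist": [0,0,0],"fingers": 0.6},{"translation": [0,0,0],"twist": [0,0,0],"fingers": 0.8},{"translation": [0,0,0],"twist": [0,0,0],"fingers": 0.8},{"translation": [0,0,-0.03],"twist": [0,0,0],"fingers": 0.8},{"translation": [0,0,-0.08],"twist": [0,0,0],"fingers": 0.8}]'

```text
time: 8.98
eef_pos: [0.5902, -0.0486, 0.1591]
tcp_rot: [0.626, 0.623, -0.333, 0.331]
contact_force: [-0.0, 0.1, 1.2]
opening: 0.899
finger_force: 0.0
```

Emit:
arm_command --steps '[{"translation": [0,0,-0.06],"twist": [0,0,0],"fingers": 0.8},{"translation": [0,0,-0.12],"twist": [0,0,0],"fingers": 0.8},{"translation": [-0.08,0,-0.15],"twist": [0,0,0],"fingers": 0.8},{"translation": [-0.16,0,-0.15],"twist": [0,0,0],"fingers": 0.8}]'

```text
time: 9.48
eef_pos: [0.5913, -0.0206, 0.3242]
tcp_rot: [0.624, 0.624, -0.331, 0.333]
contact_force: [1.0, -1.0, 0.3]
opening: 0.902
finger_force: 0.0
```

```bash
python3 -c "
from h import *
import cv2
st();a=read_camera('scene');b=read_camera('top')
c=np.hstack([cv2.resize(a['pixels'][130:330,220:420],(400,400)),cv2.resize(b['pixels'][130:330,250:450],(400,400))])
cv2.imwrite('pics/s4.png',c[:,:,::-1]);go([.59,.1,.35],tool(0,45))"
```

```text
pos [ 0.5913 -0.0206  0.3242] tilt/yaw zaxis [[0.001, 1.0, 0.002], [0.559, 0.001, -0.829], [-0.829, 0.002, -0.559]] open 0.902 F [ 1.  -1.   0.3] 0.0 q [ 0.14  0.18  1.74 -0.97  1.49  0.36] t 9.475
T [0.071, -0.004, -0.151] W [0.377, 0.879, 0.677] t 9.57
```

View pics/s4.png

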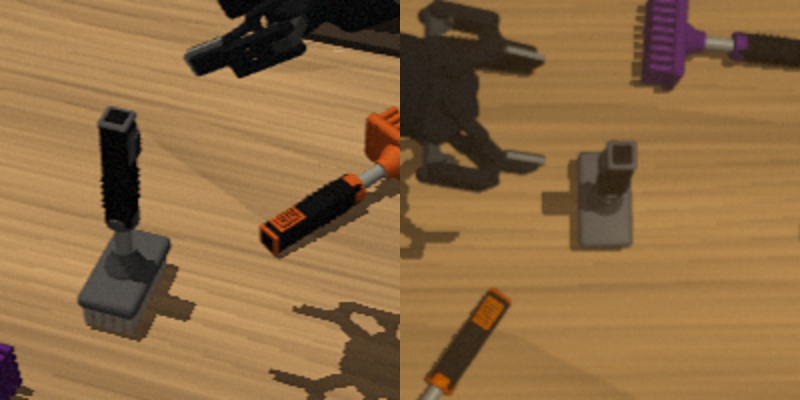

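The brush stands upright on its bristles, with the button on the +y side (scene crop top (118,120), top crop (620,155)). I locate its grip end.

```bash
python3 -c "
from h import *
T=read_camera('top');S=read_camera('scene')
print(ray(S,279,188.5,.225),ray(T,360,207.5,.225))
# head plate centre at z .04
print(ray(T,250+(605-400)/2,130+200/2,.04))
go([.59,-.02,.36],tool(0,45))"
```

```text
[ 0.58959522 -0.09194684  0.225     ] [ 0.58936599 -0.09401634  0.225     ]
[ 0.58725399 -0.09608525  0.04      ]
T [-0.039, -0.001, -0.03] W [0.367, 0.881, 0.683] t 9.68
```

Emit:
arm_command --steps '[{"translation": [-0.039,0,-0.03],"twist": [0.08,0.19,0.15],"fingers": 1},{"translation": [-0.039,0,-0.03],"twist": [0.15,0.35,0.27],"fingers": 1},{"translation": [-0.039,0,-0.03],"twist": [0.367,0.88,0.68],"fingers": 1},{"translation": [-0.039,0,-0.03],"twist": [0.367,0.88,0.68],"fingers": 1},{"translation": [-0.039,0,-0.03],"twist": [0.367,0.88,0.68],"fingers": 1}]'

```text
time: 10.3
eef_pos: [0.5907, -0.0192, 0.3562]
tcp_rot: [0.882, 0.456, -0.086, 0.08]
contact_force: [0.6, -0.3, -0.3]
opening: 1.001
finger_force: 0.0
```

```bash
python3 -c "
from h import *
st();go([.5895,-.05,.36],tool(0,0))"
```

```text
pos [ 0.5907 -0.0192  0.3562] tilt/yaw zaxis [[0.569, 0.819, -0.078], [0.791, -0.571, -0.219], [-0.224, 0.063, -0.973]] open 1.001 F [ 0.6 -0.3 -0.3] 0.0 q [-0.11  0.08  1.6  -0.23  1.52  0.53] t 10.3
T [-0.035, 0.023, 0.004] W [0.159, 0.17, 0.908] t 10.3
```

Emit:
arm_command --steps '[{"translation": [-0.035,0.023,0.004],"twist": [0.159,0.17,0.908],"fingers": 1},{"translation": [-0.035,0.023,0.004],"twist": [0.159,0.17,0.908],"fingers": 1},{"translation": [-0.035,0.023,0.004],"twist": [0.159,0.17,0.908],"fingers": 1},{"translation": [-0.035,0.023,0.004],"twist": [0.159,0.17,0.908],"fingers": 1},{"translation": [-0.035,0.023,0.004],"twist": [0.159,0.17,0.908],"fingers": 1}]'

```text
time: 10.92
eef_pos: [0.5895, -0.0507, 0.3598]
tcp_rot: [1.0, 0.02, -0.005, 0.005]
contact_force: [0.3, -1.1, -0.4]
opening: 1.002
finger_force: 0.0
```

```bash
python3 -c "
from h import *
st();go([.5895,-.092,.28],tool(0,0))"
```

```text
pos [ 0.5895 -0.0507  0.3598] tilt/yaw zaxis [[0.999, 0.04, -0.01], [0.039, -0.999, -0.01], [-0.011, 0.01, -1.0]] open 1.002 F [ 0.3 -1.1 -0.4] 0.0 q [-0.25  0.04  1.63 -0.01  1.48  1.28] t 10.925
T [-0.001, 0.054, 0.107] W [0.01, 0.01, 0.038] t 10.93
```

Emit:
arm_command --steps '[{"translation": [-0.001,0.054,0.05],"twist": [0.01,0.01,0.038],"fingers": 1},{"translation": [-0.001,0.054,0.105],"twist": [0.01,0.01,0.038],"fingers": 1},{"translation": [-0.001,0.054,0.107],"twist": [0.01,0.01,0.038],"fingers": 1},{"translation": [-0.001,0.054,0.107],"twist": [0.01,0.01,0.038],"fingers": 1}]'

```text
time: 11.42
eef_pos: [0.5906, -0.0927, 0.2829]
tcp_rot: [1.0, 0.003, 0.002, 0.001]
contact_force: [-0.5, -0.5, 0.2]
opening: 1.005
finger_force: 0.0
```

```bash
python3 -c "
from h import *
import cv2
st();p=read_camera('wrist');cv2.imwrite('pics/w5.png',p['pixels'][:,:,::-1]);go([.5895,-.092,.178],tool(0,0))"
```

```text
pos [ 0.5906 -0.0927  0.2829] tilt/yaw zaxis [[1.0, 0.006, 0.003], [0.006, -1.0, -0.002], [0.003, 0.002, -1.0]] open 1.005 F [-0.5 -0.5  0.2] 0.0 q [-0.32  0.08  1.72 -0.    1.34  1.24] t 11.425
T [-0.003, -0.002, 0.142] W [0.003, -0.005, 0.005] t 11.47
```

View pics/w5.png

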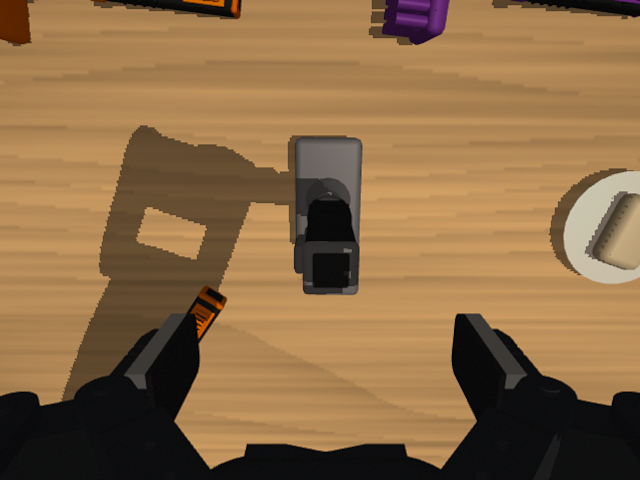

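The wrist view shows the grip (330,270) centred between the fingers, with the button on the left (+y) side. I descend and squeeze.

Emit:
arm_command --steps '[{"translation": [-0.003,-0.002,0.05],"twist": [0,0,0],"fingers": 1},{"translation": [-0.003,-0.002,0.1],"twist": [0,0,0],"fingers": 1},{"translation": [-0.003,-0.002,0.14],"twist": [0,0,0],"fingers": 1},{"translation": [-0.003,-0.002,0.141],"twist": [0,0,0],"fingers": 1}]'

```text
time: 11.98
eef_pos: [0.5879, -0.0915, 0.176]
tcp_rot: [1.0, 0.003, 0.001, 0.001]
contact_force: [-0.0, 0.8, 0.5]
opening: 0.997
finger_force: 0.0
```

Emit:
arm_command --steps '[{"translation": [0,0,0],"twist": [0,0,0],"fingers": -1},{"translation": [0,0,0],"twist": [0,0,0],"fingers": -1},{"translation": [0,0,0],"twist": [0,0,0],"fingers": -1},{"translation": [0,0,0],"twist": [0,0,0],"fingers": -1},{"translation": [0,0,0],"twist": [0,0,0],"fingers": -1}]' --grip_force 45

```text
time: 12.6
eef_pos: [0.5896, -0.0932, 0.179]
tcp_rot: [1.0, 0.002, 0.003, 0.003]
contact_force: [-1.2, -2.1, 6.1]
opening: 0.321
finger_force: 47.7
```

Emit:
arm_command --steps '[{"translation": [0,0,-0.015],"twist": [0,0,0],"fingers": -1},{"translation": [0,0,-0.035],"twist": [0,0,0],"fingers": -1},{"translation": [0,0,-0.055],"twist": [0,0,0],"fingers": -1},{"translation": [0,0,-0.075],"twist": [0,0,0],"fingers": -1},{"translation": [0,0,-0.09],"twist": [0,0,0],"fingers": -1}]'

```text
time: 13.22
eef_pos: [0.5881, -0.0919, 0.2456]
tcp_rot: [1.0, 0.002, 0.002, 0.001]
contact_force: [0.3, -0.1, -1.6]
opening: 0.32
finger_force: 46.9
```

Emit:
arm_command --steps '[{"translation": [0,0,-0.01],"twist": [0,0,0],"fingers": -1},{"translation": [0,0,-0.016],"twist": [0,0,0],"fingers": -1},{"translation": [0,0,-0.019],"twist": [0,0,0],"fingers": -1},{"translation": [0,0,-0.019],"twist": [0,0,0],"fingers": -1}]'

```text
time: 13.72
eef_pos: [0.5881, -0.092, 0.2587]
tcp_rot: [1.0, 0.002, 0.002, 0.001]
contact_force: [-1.2, -0.3, -0.5]
opening: 0.321
finger_force: 47.1
```

```bash
python3 -c "
from h import *
import cv2
st();a=read_camera('scene')
cv2.imwrite('pics/s6.png',cv2.resize(a['pixels'][50:350,170:470],(600,600))[:,:,::-1])"
```

```text
pos [ 0.5881 -0.092   0.2587] tilt/yaw zaxis [[1.0, 0.004, 0.003], [0.004, -1.0, -0.002], [0.003, 0.002, -1.0]] open 0.321 F [-1.2 -0.3 -0.5] 47.08976849913597 q [-0.32  0.09  1.75 -0.    1.29  1.24] t 13.725
```

View pics/s6.png

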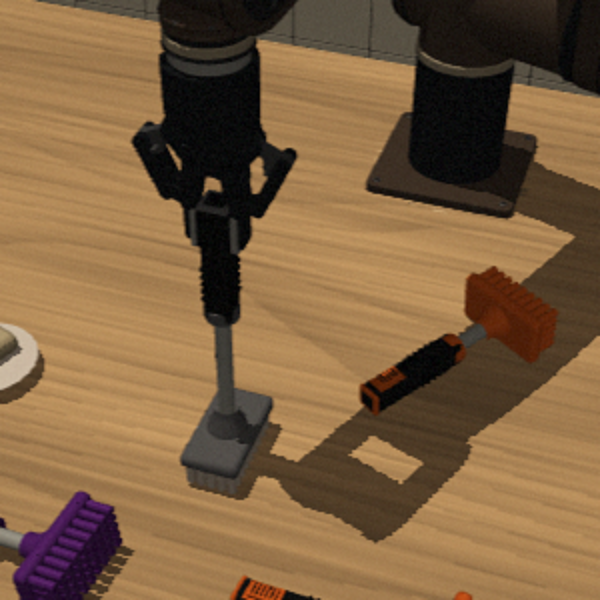

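The handle is drawn out with the bristles still on the counter. I creep up to the end stop.

Emit:
arm_command --steps '[{"translation": [0,0,-0.003],"twist": [0,0,0],"fingers": -1},{"translation": [0,0,-0.006],"twist": [0,0,0],"fingers": -1},{"translation": [0,0,-0.006],"twist": [0,0,0],"fingers": -1}]'

```text
time: 14.15
eef_pos: [0.5878, -0.0921, 0.2624]
tcp_rot: [1.0, 0.002, 0.001, 0.001]
contact_force: [-0.9, -0.9, -4.7]
opening: 0.322
finger_force: 46.6
```

Emit:
arm_command --steps '[{"translation": [0,0,0],"twist": [0,0,0],"fingers": -1},{"translation": [0,0,-0.015],"twist": [0,0,0],"fingers": -1},{"translation": [0,0,-0.035],"twist": [0,0,0],"fingers": -1},{"translation": [0,0,-0.055],"twist": [0,0,0],"fingers": -1},{"translation": [0,0,-0.06],"twist": [0,0,0],"fingers": -1}]' --grip_force 60

```text
time: 14.78
eef_pos: [0.5889, -0.0922, 0.311]
tcp_rot: [1.0, 0.002, 0.004, 0.002]
contact_force: [1.0, -0.8, -3.5]
opening: 0.322
finger_force: 61.2
```

Emit:
arm_command --steps '[{"translation": [0,0,0],"twist": [0,0,0],"fingers": -1},{"translation": [0,0,0],"twist": [0,0,0],"fingers": -1},{"translation": [0,0,0],"twist": [0,0,0],"fingers": -1},{"translation": [0,0,0],"twist": [0,0,0],"fingers": -1}]'

```text
time: 15.28
eef_pos: [0.5878, -0.0919, 0.3076]
tcp_rot: [1.0, 0.002, 0.001, 0.001]
contact_force: [0.1, -0.5, -4.6]
opening: 0.321
finger_force: 61.3
```

```bash
python3 -c "
from h import *
import cv2
st();a=read_camera('scene')
cv2.imwrite('pics/s7.png',cv2.resize(a['pixels'][50:350,170:470],(600,600))[:,:,::-1])"
```

```text
pos [ 0.5878 -0.0919  0.3076] tilt/yaw zaxis [[1.0, 0.004, 0.003], [0.004, -1.0, -0.003], [0.003, 0.003, -1.0]] open 0.321 F [ 0.1 -0.5 -4.6] 61.32902830839157 q [-0.32  0.06  1.7  -0.    1.38  1.24] t 15.275
```

View pics/s7.png

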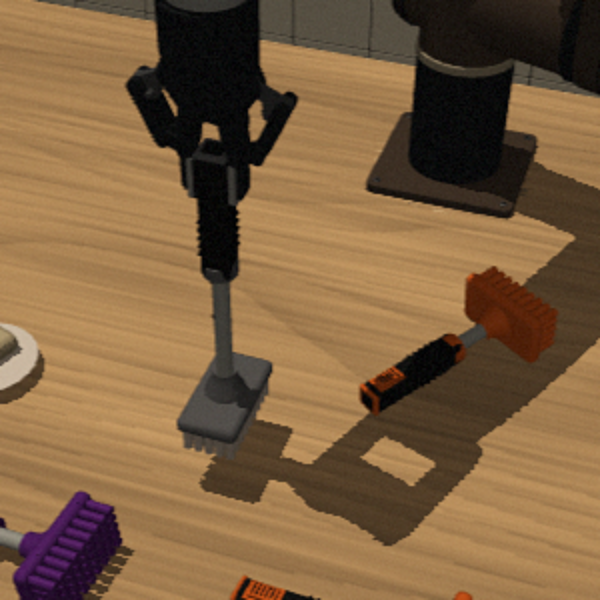

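The brush hangs upright and fully drawn out, with its bristles at (210,440), about 4 cm above their shadow. The wrist carries its full weight, so I hand in.

```bash
python3 -c "
from plant import *
print(sign_off())"
```

```text
the job is handed in; nothing more can be done
None
```

I handed the job in with the brush held by its grip: upright, fully drawn out, and its bristles about 4 cm clear of the counter. I never touched the dispenser, tumbler or soap dish; the judge's verdict was not shown.

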